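# Press the shouldered bearing bush into the coffee grinder

### The job

The coffee grinder is being put back together: press the wider of the two brass bearing bushes, stem down, into the bore of the round bearing housing on top of the grinder until its shoulder sits flush on the rim all round, then let go. The housing does not sit exactly in the middle, so feel your way into the bore with light pressure, then press steadily; never lean on it with more than about 30 N (3 kg). Leave the slimmer bush where it stands and do not knock over or shove the honey jar.

Things in the scene. Friction and masses are not known exactly. Their poses are not given: they have to be found in the camera images.
- wide_bush_mid (a point): Centre of the bush to fit: turned brass, standing upright, 60 mm tall. From the foot up: stem 30 mm across, 24 long, foot chamfered 1.3 mm; shoulder 44 across, 6 thick; round boss 26 across, 30 long, to hold it by (from above, any yaw). 16 mm hole down the axis, about 0.2 kg. Site on the axis, 30 mm above the foot, level with the shoulder's upper face; z up along the bush.
- wide_bush_shoulder (a point): Point on the same bush's axis, in the plane of its shoulder's underside: 24 mm above the foot. This plane must come down on the housing's rim.
- slim_bush_mid (a point): Centre of the other brass bush, not needed here: same height, lengths and boss, but its stem is 23 mm and its shoulder 36 mm across. It stands upright 10 to 20 cm from the wide one; which of the two is nearer to the robot varies.
- grinder_mouth (a point): Point over the middle of the coffee grinder, at the height of the flat rim of its bearing housing (116 mm above the worktop); z up. The housing is clamped through slots: its axis lies up to 6 mm off this point along the grinder's x and up to 6 mm along its y, either way, differently every time. It does not give way when pushed. A stem that misses the bore stands on the rim, foot at this height.
- grinder: Coffee grinder, fixed: grey box 116 mm square, top plate 88 mm up; origin under its centre, -x its front. On it the housing: aluminium ring 60 mm across, 28 tall, bore vertical, 32 across, sharp-edged, 28 deep. In the bore, 2 to 18 mm down, four sprung strips lean in to 28 mm and grip the stem: from 11 mm in, 6 to 16 N to push it down; then they hold it. The shoulder meeting the rim is felt as a sudden rise.
- honey_jar_mid (a point): Centre of a glass honey jar with a dark lid (63 mm across, 94 mm tall) that stands upright on the worktop behind the bushes; leave it alone.
- wide_bush: The wide bush; origin at the centre of its foot, z up along its axis.
Things that resemble listed ones, but are neither listed nor needed, are in the scene too. What is shaped like the wide_bush but purple is not meant.

How it is judged:
On the way:
1. the stem of the wide bush has been started in the bore: its foot is at least 4 mm below the rim and it is upright (horizontal distance between wide_bush_shoulder and grinder_mouth below 0.011 m and z of wide_bush_shoulder in the frame of grinder_mouth between -0.004 and 0.02 m and angle between wide_bush_mid's own z axis and vertical below 0.15 rad), for 0.1 s.
At the end, for the whole second after the job is handed in: The wide bush stands in the housing's bore (its axis within 11 mm of the grinder's middle, as the bore allows), upright within 0.08 rad, its shoulder's underside within 2 mm of the rim, released and at rest (horizontal distance between wide_bush_shoulder and grinder_mouth below 0.011 m and z of wide_bush_shoulder in the frame of grinder_mouth between -0.004 and 0.002 m and angle between wide_bush_mid's own z axis and vertical below 0.08 rad and linear speed of wide_bush below 0.01 m/s); the robot touches nothing.
It fails at once if the bush is pressed on the grinder (rim, bore or strips) so hard that the contact forces on it (the strips' squeeze of up to about 35 N included) pass 90 N (contact force between wide_bush and grinder above 90 N).
It fails at once if the slim bush is shifted by more than 30 mm (distance of slim_bush_mid from where it was at the start of the episode above 0.03 m).
It fails at once if the honey jar is shifted by more than 30 mm or tipped (distance of honey_jar_mid from where it was at the start of the episode above 0.03 m or angle between honey_jar_mid's own z axis and vertical above 0.4 rad).
It also fails if it takes over 64 s, if anything falls off the work surface, if the arm or the gripper's body presses on something with over 40 N, if the wrist force passes 120 N, or if a joint passes its speed limit or range.

### The arm

A 6-joint arm with a two-finger parallel gripper is mounted at the origin on a cart in front of the work surface, level with it; the furniture and walls round the work are solid. World frame = base frame: x ahead of the robot, y to its left, z up, the work surface at z = 0. Lengths are in m, angles in rad, forces in N, time in s.
With the tool pointing down it reaches from about 0.35 to 0.975 m from the base axis. Payload 7.1 kg.
Tool frame: the origin (TCP) lies at the very end of the fingers, on their centre line; the grasp point (between the pads) lies 19 mm behind it; z points along the fingers, y is the direction in which the jaws open and shut (so a half turn about z gives the same grasp; the last joint's range is limited). The gripper opens to 88 mm and grips with 3 to 60 N. Pads are 20 mm wide; open, the fingers measure 115 mm over their backs; the gripper's body (75 mm by 178 mm) begins 61 mm behind the grasp point.
Start: joints at [1.222, 0.423, 1.63, -0, 1.089, -0.019], TCP at [0.202, 0.591, 0.223] pointing down, gripper open.
Joint ranges: [-3, 3], [-0.9, 2.11], [0.09, 2.58], [-1.31, 4.45], [0.11, 2.69], [-2.54, 2.54]. Speed limits (rad/s): [2.39, 2.39, 3.01, 3.14, 3.14, 3.14].

### API

Orientations are given as [roll, pitch, yaw] about the fixed x, y, z axes, in that order (R = Rz(yaw) Ry(pitch) Rx(roll)).
In Python, from rig import ctrl, eyes, sign_off gives the robot as it stands.
- The arm moves only by the shell command python3 -m pendant 'ROWS' [FORCE]. ROWS is JSON, a list of rows, each a list of 3 entries, a list of its own where there are three numbers: the shift along the world's x, y, z in cm, then the turn about the world's z in rad, then the closure in counts, from 0 (fully open) to 255 (shut). In form: [[[x, y, z], roll, hand], ...]. A call has exactly 8 rows; each row is the pose to reach, as a shift and turn from the pose measured when the call began; what a row does not reach only later rows make up. A row lasts 1/8 s, in which the tool goes at most 62.5 mm and 10.7 degrees, less where a joint would pass 70% of its speed; a pose out of reach is approached as far as the arm can. A call with a gripper value outside its range is refused whole. The fingers move at their own pace and stop on an object; FORCE is the grip in N (left out, the last holds). Time passes only in rows, so rows that repeat a pose let the fingers close, or fill a call up. It gives the time, the measured TCP pose, the force and the opening at its end, in the units of the state.
- ctrl.sense(): the state, without advancing time (a new reading comes with each control period).
- eyes.camera(name): name is "scene" or "top" or "wrist"; returns the picture (400x640x3 uint8, red, green, blue); there is no depth.
- eyes.camera_params(name): a dict with "intrinsics" (3x3 intrinsics, pixels), "rvec" (rotation vector, rad) and "tvec" (3), from world to camera coordinates, as OpenCV has them; the wrist camera has in their place "T_tool_cam" (4x4, takes a point from camera to tool coordinates, whose origin is the TCP and whose axes are the flange's). Camera axes: x right, y down, z forward; pixel columns grow to the right and rows downward; lengths in m; the calibration is good to about 2 mm. The wrist camera is an equidistant fisheye: a pixel r from the principal point sees the ray r / f radians off the axis. A picture is of the moment at which its call begins: read the wrist's pose just before it. camera_params takes no time and is no camera call.
- sign_off(): hands the job in, once; it reports no verdict.
The state is a dict: "time_s": time; "joint_positions": joint angles; "joint_vel": joint speeds; "joint_efforts": joint torques, N m; "tool_pos": TCP position; "orientation": TCP orientation; "wrist_force": force on the tool from outside, world axes, zero at the start; "torque": the same for the moment, N m; "width": opening from 0.0 (shut) to 1.0 (fully open).
Only numpy, scipy, OpenCV 4.12 (cv2) and the standard library are available. Lean on these libraries where they do the work, as an engineer would, in place of code of your own. Each camera call takes 0.05 s, during which the arm holds its last target.

## Working session

There is one attempt and no reset: what is moved stays moved. The work goes in short steps, Python scripts to look and compute and a shell command to move; the robot and the scene stay as the last step left them, time stands still between calls to the robot, and variables do not carry over. Pictures are saved under pics/ and viewed, and the job is handed in when it is done.

```bash
ls; mkdir -p pics
python3 - <<'E'
from rig import ctrl, eyes
import cv2
s=ctrl.sense();print({k:(v if not hasattr(v,'tolist') else v.tolist()) for k,v in s.items()})
for n in ["scene","top","wrist"]:
    cv2.imwrite(f"pics/{n}0.png",eyes.camera(n)[:,:,::-1]); print(n,eyes.camera_params(n))
E
```

```text
pics
{'time_s': 0.0, 'joint_positions': [1.222027412021967, 0.42385276472940175, 1.6306661943864686, -3.286362233432313e-05, 1.0886404719307625, -0.018972349819928288], 'joint_vel': [0.0010829144402163954, 2.8657439387699287e-05, 0.00026580946158568156, 0.00021930213082821176, 0.0010125496601086175, -0.0007513660729795885], 'joint_efforts': [0.0002504745134501718, -54.46306228637695, -27.366512417793274, 0.0643040332943201, 0.02291591197717935, -0.00018999475742020877], 'tool_pos': [0.20218337807288286, 0.5908032057795887, 0.22190362483384007], 'orientation': [-3.1400256059505396, -6.357240713850132e-07, 2.8118113494926793], 'wrist_force': [-0.1658058939888629, 0.35641306180047627, -0.37819010433327505], 'torque': [-0.003931469435082802, -0.007320180278506692, -0.04748028651152901], 'width': 1.0041922226299944}
scene {'intrinsics': array([[516.32204966,   0.        , 316.8962945 ],
       [  0.        , 516.32204966, 195.13714209],
       [  0.        ,   0.        ,   1.        ]]), 'rvec': array([ 2.00843159, -0.89173947,  0.46402541]), 'tvec': array([-0.3191076 ,  0.35680776,  0.59797012])}
top {'intrinsics': array([[383.33675318,   0.        , 324.23859565],
       [  0.        , 383.33675318, 199.56406257],
       [  0.        ,   0.        ,   1.        ]]), 'rvec': array([ 2.19209982, -2.16061636,  0.07933219]), 'tvec': array([0.0953898 , 0.61911771, 0.90446499])}
wrist {'intrinsics': array([[309.70691629,   0.        , 322.21761206],
       [  0.        , 309.70691629, 199.56921986],
       [  0.        ,   0.        ,   1.        ]]), 'T_tool_cam': array([[-3.93596883e-04, -9.67329699e-01, -2.53521395e-01,
         6.82670825e-02],
       [ 9.99998077e-01, -8.67829221e-04,  1.75875039e-03,
        -8.94004183e-05],
       [-1.92130476e-03, -2.53520215e-01,  9.67328181e-01,
        -1.61959079e-01],
       [ 0.00000000e+00,  0.00000000e+00,  0.00000000e+00,
         1.00000000e+00]])}
```

View pics/scene0.png

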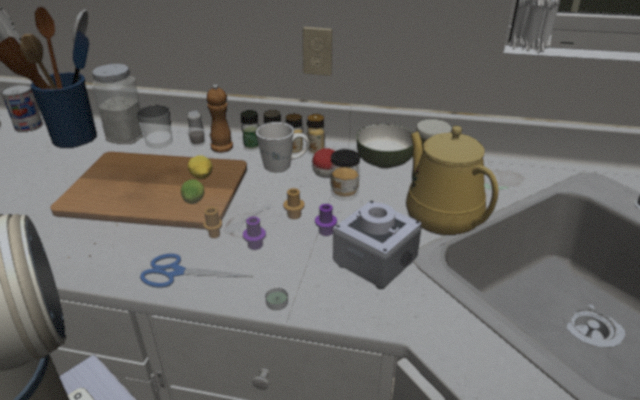

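View pics/top0.png

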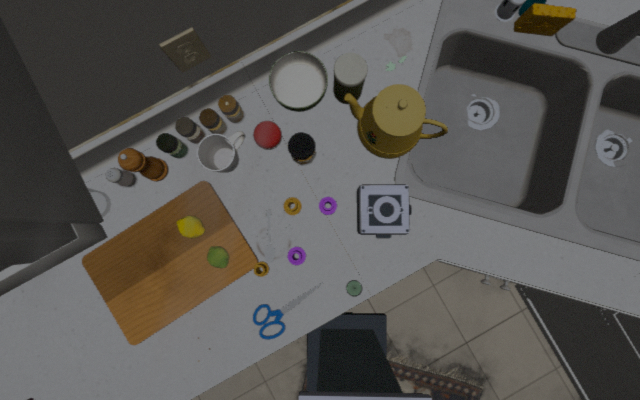

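View pics/wrist0.png

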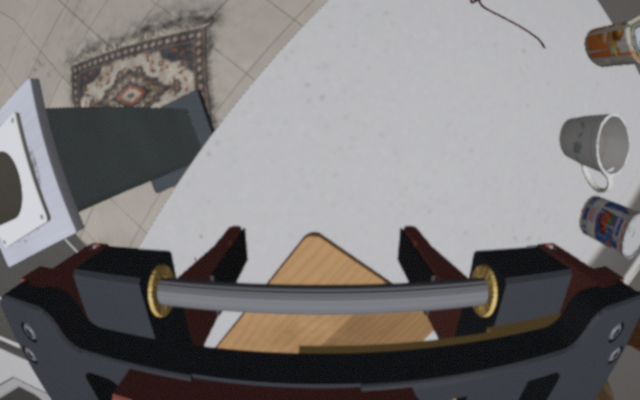

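Run:
```python
import cv2,numpy as np
a=cv2.imread('pics/top0.png')[180:300,230:430]; cv2.imwrite('pics/t1.png',cv2.resize(a,None,fx=4,fy=4,interpolation=cv2.INTER_CUBIC))
a=cv2.imread('pics/scene0.png')[170:290,190:430]; cv2.imwrite('pics/s1.png',cv2.resize(a,None,fx=3.3,fy=3.3,interpolation=cv2.INTER_CUBIC))
```

```text
(no output)
```

View pics/t1.png

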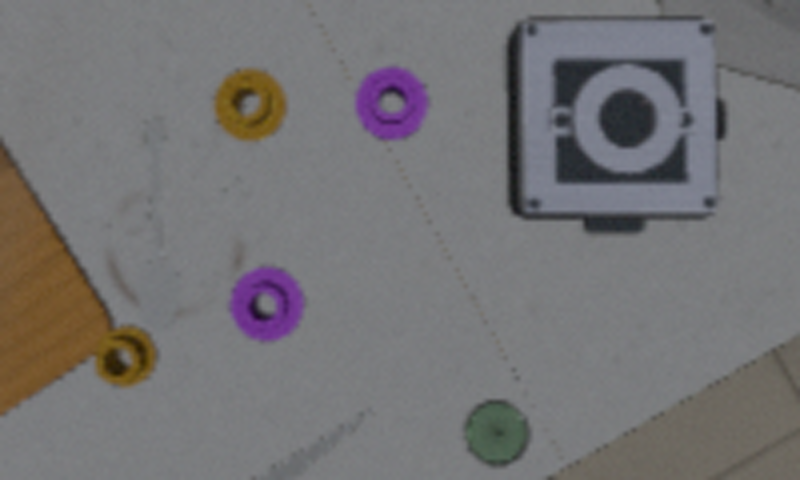

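View pics/s1.png

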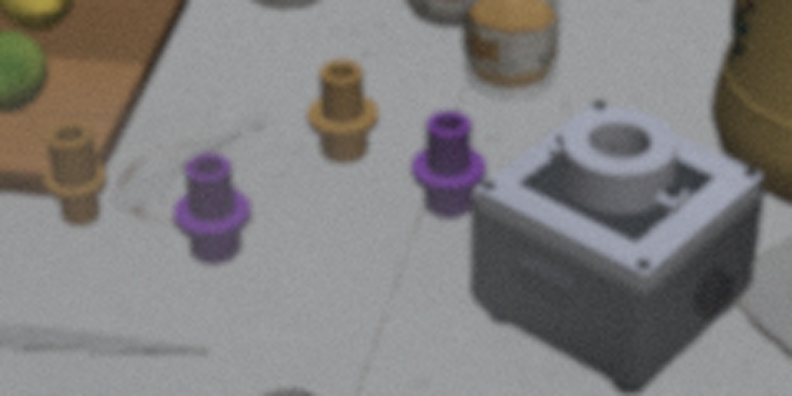

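```bash
cat > h.py <<'E'
import numpy as np, cv2
from rig import ctrl, eyes
P={n:eyes.camera_params(n) for n in ("scene","top","wrist")}
def ray(n,u,v):
    p=P[n];R=cv2.Rodrigues(p['rvec'])[0]
    return -R.T@p['tvec'], R.T@np.linalg.inv(p['intrinsics'])@np.array([u,v,1.])
def onz(n,u,v,z):
    o,d=ray(n,u,v); return o+d*(z-o[2])/d[2]
def proj(n,X):
    p=P[n];return cv2.projectPoints(np.array(X,float).reshape(-1,3),p['rvec'],p['tvec'],p['intrinsics'],None)[0][:,0]
def wray(u,v,s):
    from scipy.spatial.transform import Rotation as Ro
    p=P['wrist'];K=p['intrinsics'];x=(u-K[0,2])/K[0,0];y=(v-K[1,2])/K[1,1];r=np.hypot(x,y)
    d=np.array([x/r*np.sin(r),y/r*np.sin(r),np.cos(r)]);T=p['T_tool_cam']
    R=Ro.from_euler('xyz',s['orientation']).as_matrix()
    return np.array(s['tool_pos'])+R@T[:3,3], R@T[:3,:3]@d
def wproj(X,s):
    from scipy.spatial.transform import Rotation as Ro
    p=P['wrist'];K=p['intrinsics'];T=p['T_tool_cam']
    R=Ro.from_euler('xyz',s['orientation']).as_matrix()
    X=np.array(X,float).reshape(-1,3)
    c=((X-np.array(s['tool_pos']))@R-T[:3,3])@T[:3,:3]
    th=np.arctan2(np.hypot(c[:,0],c[:,1]),c[:,2]);ph=np.arctan2(c[:,1],c[:,0])
    return np.c_[K[0,2]+K[0,0]*th*np.cos(ph),K[1,2]+K[1,1]*th*np.sin(ph)]
def wonz(u,v,z,s):
    o,d=wray(u,v,s);return o+d*(z-o[2])/d[2]
E
python3 - <<'E'
from h import *
t=lambda x,y:((x+.5)/4-.5+230,(y+.5)/4-.5+180)
for nm,x,y,z in [("wide shoulder",251,104.5,.030),("wide hole",248,103,.06),("slim",126,356,.03),("purp1",392,104,.03),("purp2",268,304,.03),("ring",628,119,.116),("bore",628,118,.116),
 ("plateTL",530,29,.088),("TR",708,29,.088),("BL",534,203,.088),("BR",709,202,.088)]:
    print(nm,onz("top",*t(x,y),z).round(4))
s=lambda x,y:((x+.5)/3.3-.5+190,(y+.5)/3.3-.5+170)
for nm,x,y,z in [("wide sh",343,115,.030),("wide top",342,73,.06),("ring",622,141,.116),("slim",75,180,.03)]:
    print(nm,onz("scene",*s(x,y),z).round(4))
print("jar",onz("top",302,145,.094))
print(ray('top',300,200)[0],ray('scene',300,200)[0])
E
```

```text
wide shoulder [0.6012 0.1809 0.03  ]
wide hole [0.6002 0.1799 0.06  ]
slim [0.4502 0.2522 0.03  ]
purp1 [0.6028 0.0959 0.03  ]
purp2 [0.4822 0.1682 0.03  ]
ring [ 0.5908 -0.0328  0.116 ]
bore [ 0.5914 -0.0328  0.116 ]
plateTL [0.6427 0.0184 0.088 ]
TR [ 0.6441 -0.0823  0.088 ]
BL [0.5444 0.0155 0.088 ]
BR [ 0.5464 -0.0826  0.088 ]
wide sh [0.5965 0.1762 0.03  ]
wide top [0.5977 0.1767 0.06  ]
ring [ 0.5885 -0.0363  0.116 ]
slim [0.4454 0.2464 0.03  ]
jar [0.73583436 0.1561391  0.094     ]
[0.54273577 0.09647645 0.9521518 ] [-0.00131282 -0.441676    0.62580372]
```

Run:
```python
from h import *
def tri(a,b):
    o1,d1=ray('top',*a);o2,d2=ray('scene',*b)
    A=np.c_[d1,-d2];k=np.linalg.lstsq(A,o2-o1,rcond=None)[0]
    return o1+d1*k[0],o2+d2*k[1]
print(tri((403,104),(456,131)))
for z in(.1,.15,.2):print(z,onz('top',390,157,z),onz('top',345,97,z), onz('top',444,128,z))
```

```text
(array([ 0.79971494, -0.05323267,  0.19526412]), array([ 0.7983722 , -0.05138847,  0.19444345]))
0.1 [ 0.70970773 -0.0426822   0.1       ] [0.84677025 0.0598564  0.1       ] [ 0.77767016 -0.16446155  0.1       ]
0.15 [ 0.69991065 -0.03451707  0.15      ] [0.82893103 0.06200508 0.15      ] [ 0.76388539 -0.14915101  0.15      ]
0.2 [ 0.69011358 -0.02635194  0.2       ] [0.81109181 0.06415376 0.2       ] [ 0.75010061 -0.13384048  0.2       ]
```

```bash
python3 -m pendant '[[[5,-4,2],0,80],[[10,-10,3],0,80],[[15,-16,3],-0.1,80],[[20,-22,3],-0.2,80],[[25,-28,2],-0.3,80],[[30,-34,0],-0.35,80],[[36,-39.5,-2],-0.35,80],[[36,-39.5,-2],-0.35,80]]' 20
```

```text
time_s: 1.15
tool_pos: [0.534, 0.2252, 0.2106]
orientation: [-3.141, 0.0, 2.462]
wrist_force: [-0.0, 0.6, -0.2]
width: 0.686
```

Run:
```python
from h import *
s=ctrl.sense();print(s['tool_pos'],s['orientation'])
im=eyes.camera('wrist');cv2.imwrite('pics/w1.png',im[:,:,::-1])
for z in(.03,.06):print(wproj([0.60,0.18,z],s), wproj([.59,-.034,.116],s))
```

```text
[0.53398966 0.22516124 0.21064493] [-3.14071320e+00  2.81909356e-05  2.46176879e+00]
[[327.03634235 246.67780804]] [[186.10936887 363.65575225]]
[[327.45973749 257.33083689]] [[186.10936887 363.65575225]]
```

View pics/w1.png

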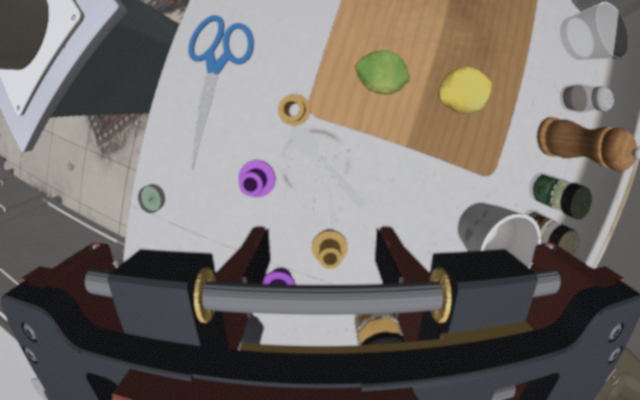

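Run:
```python
import cv2
a=cv2.imread('pics/w1.png')[80:280,230:390]; cv2.imwrite('pics/w1c.png',cv2.resize(a,None,fx=3,fy=3,interpolation=cv2.INTER_CUBIC))
a=cv2.imread('pics/w1.png')[220:280,290:370]; cv2.imwrite('pics/w1d.png',cv2.resize(a,None,fx=10,fy=10,interpolation=cv2.INTER_CUBIC))
```

```text
(no output)
```

View pics/w1c.png

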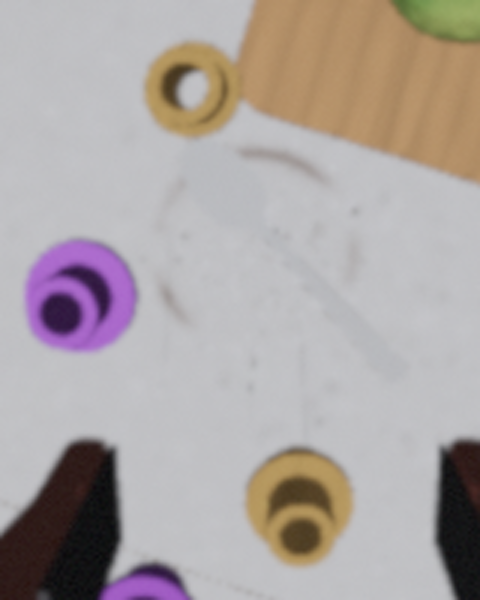

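View pics/w1d.png

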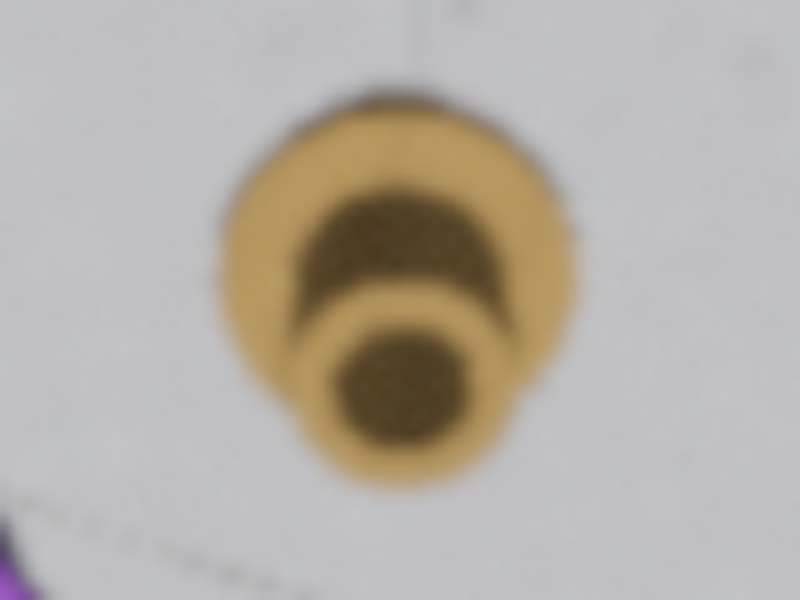

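Run:
```python
from h import *
s=ctrl.sense()
a=wonz(329.9,258.0,.06,s);print(a,(a-s['tool_pos'])*100)
b=wonz(290+39.9-.5,220+25.5,.03,s);print(b)
from scipy.spatial.transform import Rotation as Ro
print(Ro.from_euler('xyz',s['orientation']).as_matrix())
```

```text
[0.60560013 0.17642724 0.06      ] [  6.78659952  -4.37905221 -14.9099283 ]
[0.60390722 0.17788857 0.03      ]
[[-7.75944018e-01  6.30801624e-01  4.37609877e-04]
 [ 6.30796786e-01  7.75940452e-01 -3.43943227e-03]
 [-2.50915867e-03 -2.39276399e-03 -9.99993989e-01]]
```

```bash
python3 -m pendant '[[[3.5,-2.4,-3],0,80],[[6.9,-4.7,-7],0,80],[[6.9,-4.7,-10],0,80],[[6.9,-4.7,-12],0,80],[[6.9,-4.7,-12.5],0,80],[[6.9,-4.7,-12.5],0,80],[[6.9,-4.7,-12.5],0,80],[[6.9,-4.7,-12.5],0,80]]'
python3 - <<'E'
from h import *
s=ctrl.sense();print(s['tool_pos'],s['orientation'])
im=eyes.camera('wrist');cv2.imwrite('pics/w2.png',im[:,:,::-1])
im=eyes.camera('scene')[:,:,::-1];cv2.imwrite('pics/s2.png',cv2.resize(im[100:290,190:430],None,fx=3.3,fy=3.1))
E
```

```text
time_s: 2.2
tool_pos: [0.6072, 0.1736, 0.0852]
orientation: [-3.141, 0.004, 2.459]
wrist_force: [0.3, -0.7, -0.4]
width: 0.685
[0.60723222 0.1736216  0.08521636] [-3.14061711  0.00356655  2.45945995]
```

View pics/w2.png

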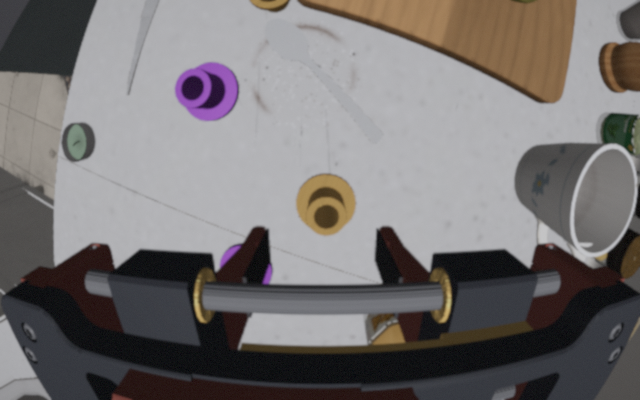

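View pics/s2.png

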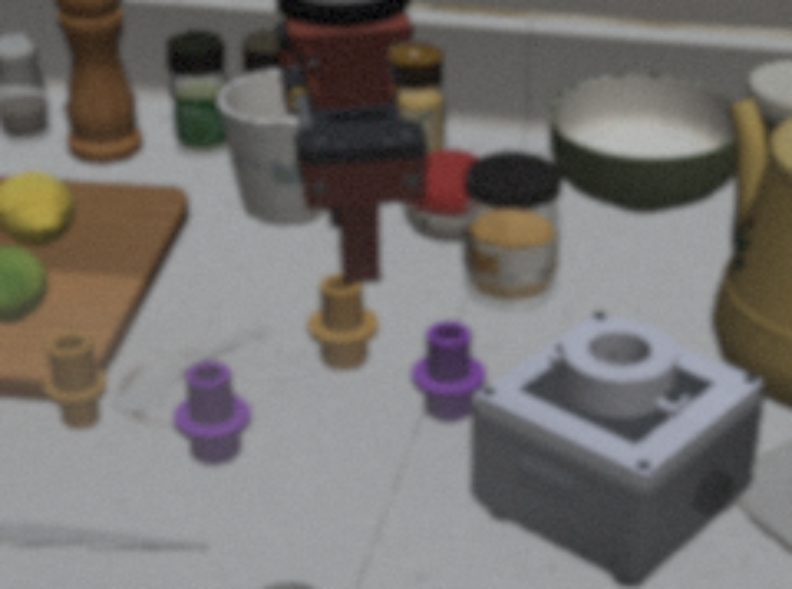

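Run:
```python
from h import *
s=ctrl.sense();print(s['tool_pos'],s['orientation'],s['joint_vel'])
s0=dict(s,tool_pos=[0.60723222,0.1736216,0.08521636],orientation=[-3.14061711,0.00356655,2.45945995])
print(wproj([0.6072,.1736,.0852],s0))
a=cv2.imread('pics/w2.png')[160:250,280:370]; cv2.imwrite('pics/w2c.png',cv2.resize(a,None,fx=6,fy=6,interpolation=cv2.INTER_CUBIC))
for p in [(326,214)]:print(wonz(*p,.06,s0))
```

```text
[0.60704458 0.1734137  0.08486765] [-3.14012593  0.00320851  2.45923316] [-8.29370426e-04  5.17377108e-03  2.47847136e-03 -7.60145919e-05
 -1.05846139e-03 -8.27677375e-04]
[[321.43315682 243.92574106]]
[0.60138228 0.18202086 0.06      ]
```

View pics/w2c.png

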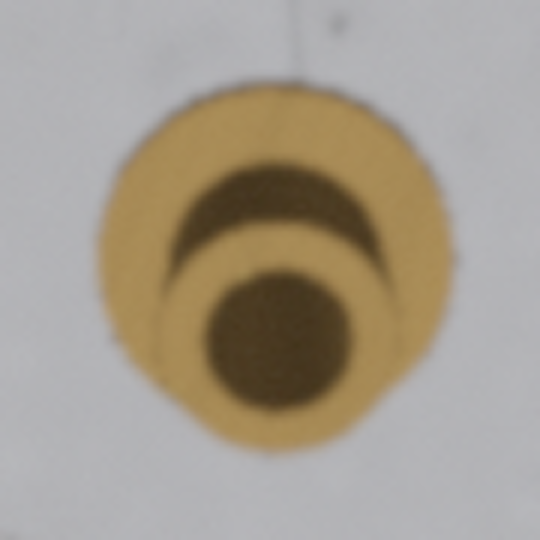

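Run:
```python
from h import *
s=ctrl.sense()
s0=dict(s,tool_pos=[0.60723222,0.1736216,0.08521636],orientation=[-3.14061711,0.00356655,2.45945995])
print(wonz(326.4,215.9,.06,s0),wonz(326.4,215.9,.06,s0)-np.array(s['tool_pos']))
# check via fisheye circle of shoulder
th=np.linspace(0,6.28,60)
for c in [(.6015,.1805),(.603,.179),(.605,.177)]:
    q=(wproj(np.c_[c[0]+.022*np.cos(th),c[1]+.022*np.sin(th),th*0+.03],s0)-[280,160]+.5)*6-.5;print(c,q.min(0),q.max(0))
    q=(wproj(np.c_[c[0]+.013*np.cos(th),c[1]+.013*np.sin(th),th*0+.06],s0)-[280,160]+.5)*6-.5;print(c,q.min(0),q.max(0))
```

```text
[0.60252573 0.18142394 0.06      ] [-0.00451885  0.00801024 -0.02486765]
(0.6015, 0.1805) [85.08479522 81.05763174] [446.98664182 430.17707464]
(0.6015, 0.1805) [145.07308248 216.60222937] [390.71944764 450.55690612]
(0.603, 0.179) [83.73033073 98.56311219] [444.74272134 445.94084172]
(0.603, 0.179) [143.3717352  236.27504897] [388.25338591 468.68597407]
(0.605, 0.177) [ 81.94952013 121.80900857] [441.75154737 466.79878016]
(0.605, 0.177) [141.13228233 262.33575762] [384.9745426  492.63837378]
```

```bash
python3 -m pendant '[[[-0.48,0.78,0],0,80],[[-0.48,0.78,0],0,80],[[-0.48,0.78,0],0,80],[[-0.48,0.78,-1],0,80],[[-0.48,0.78,-2],0,80],[[-0.48,0.78,-2],0,80],[[-0.48,0.78,-2],0,80],[[-0.48,0.78,-2],0,80]]'
python3 - <<'E'
from h import *
s=ctrl.sense();print(s['tool_pos'],s['orientation'],s['joint_vel'])
im=eyes.camera('wrist')[:,:,::-1];cv2.imwrite('pics/w3.png',cv2.resize(im[160:300,220:420],None,fx=4,fy=4))
E
```

```text
time_s: 3.3
tool_pos: [0.6025, 0.1812, 0.0651]
orientation: [-3.14, 0.003, 2.459]
wrist_force: [-0.5, 0.4, 0.1]
width: 0.684
[0.60245245 0.18124643 0.06505003] [-3.14044469  0.00342476  2.45921214] [ 0.00090767 -0.00316224  0.00055343 -0.00072321 -0.00103522 -0.00200048]
```

View pics/w3.png

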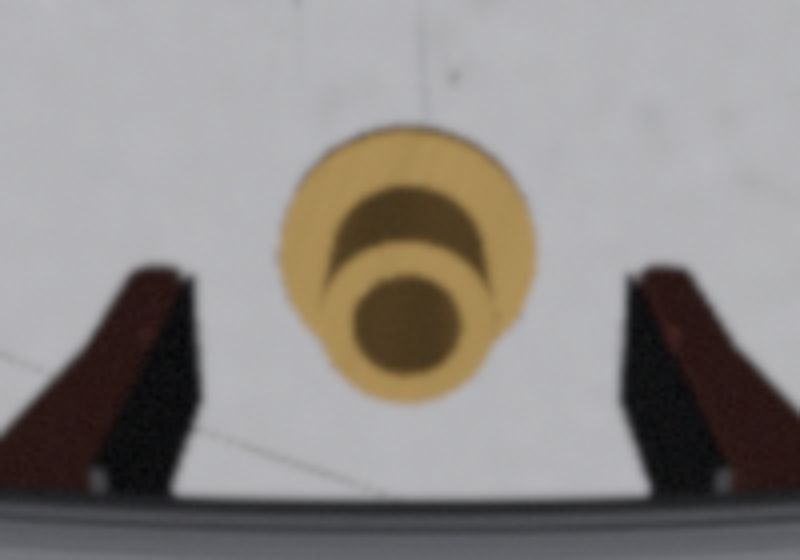

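```bash
python3 -m pendant '[[[-0.1,0.1,-1.5],0,80],[[-0.1,0.1,-3.0],0,80],[[-0.1,0.1,-3.0],0,80],[[-0.1,0.1,-3.0],0,255],[[-0.1,0.1,-3.0],0,255],[[-0.1,0.1,-3.0],0,255],[[-0.1,0.1,-3.0],0,255],[[-0.1,0.1,-3.0],0,255]]' 50
```

```text
time_s: 4.35
tool_pos: [0.6016, 0.1823, 0.0354]
orientation: [-3.141, 0.004, 2.459]
wrist_force: [0.2, 0.6, 0.7]
width: 0.286
```

```bash
python3 -m pendant '[[[0,0,3],0,255],[[0,0,8],0,255],[[0,0,13],0,255],[[0,-4,18],0.1,255],[[1,-9,20],0.25,255],[[2,-14,20],0.4,255],[[3,-18,20],0.5,255],[[3.8,-21.2,20],0.55,255]]';  python3 -m pendant '[[[0,0,0],0,255],[[0,0,0],0,255],[[0,0,0],0,255],[[0,0,0],0,255],[[0,0,0],0,255],[[0,0,0],0,255],[[0,0,0],0,255],[[0,0,0],0,255]]'
python3 - <<'E'
from h import *
s=ctrl.sense();print(s['tool_pos'],s['orientation'],s['joint_vel'],s['width'],s['wrist_force'])
im=eyes.camera('wrist')[:,:,::-1];cv2.imwrite('pics/w4.png',im)
im=eyes.camera('scene')[:,:,::-1];cv2.imwrite('pics/s4.png',im)
im=eyes.camera('top')[:,:,::-1];cv2.imwrite('pics/t4.png',im)
E
```

```text
time_s: 5.35
tool_pos: [0.6394, -0.0315, 0.2351]
orientation: [-3.141, 0.003, 3.01]
wrist_force: [0.9, 0.1, -1.7]
width: 0.286
time_s: 6.35
tool_pos: [0.6395, -0.0315, 0.2351]
orientation: [-3.141, 0.003, 3.01]
wrist_force: [0.4, 0.2, -0.9]
width: 0.284
[ 0.63945347 -0.03149124  0.23514764] [-3.1408071   0.00319934  3.01043126] [ 1.25405601e-05 -5.92331768e-04 -1.49852210e-03 -1.08517870e-03
 -1.49690593e-03 -6.30807380e-04] 0.28374219167411885 [ 0.44238953  0.16267385 -0.91707757]
```

View pics/w4.png

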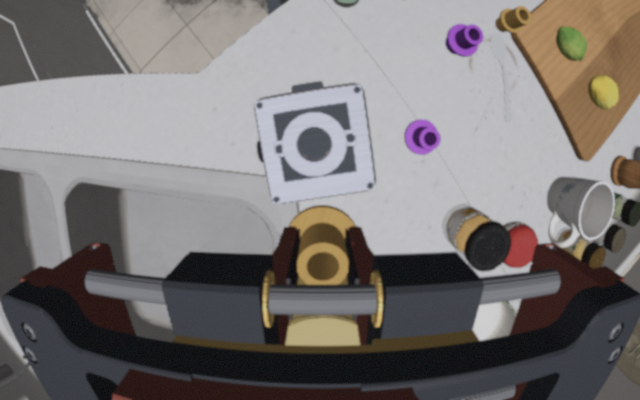

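View pics/s4.png

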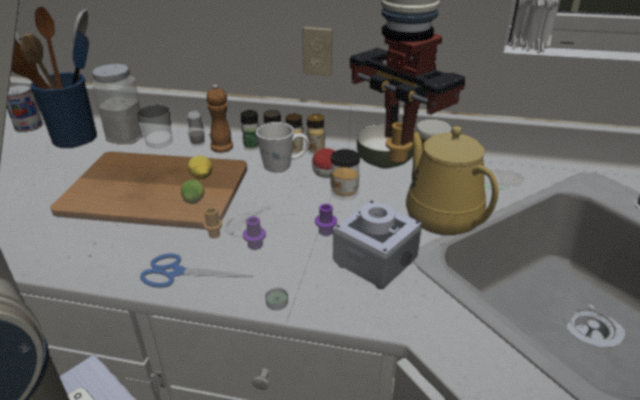

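Run:
```python
import cv2
im=cv2.imread('pics/w4.png')
cv2.imwrite('pics/w4c.png',cv2.resize(im[105:185,270:360],None,fx=7,fy=7,interpolation=cv2.INTER_CUBIC))
cv2.imwrite('pics/w4d.png',cv2.resize(im[195:295,260:380],None,fx=6,fy=6,interpolation=cv2.INTER_CUBIC))
```

```text
(no output)
```

View pics/w4c.png

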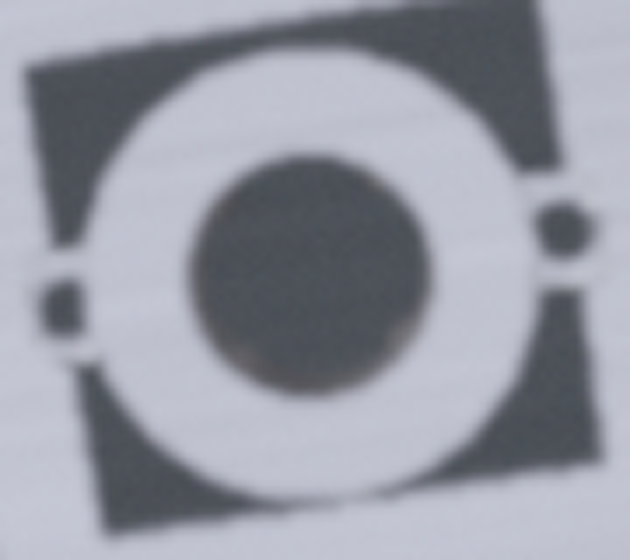

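View pics/w4d.png

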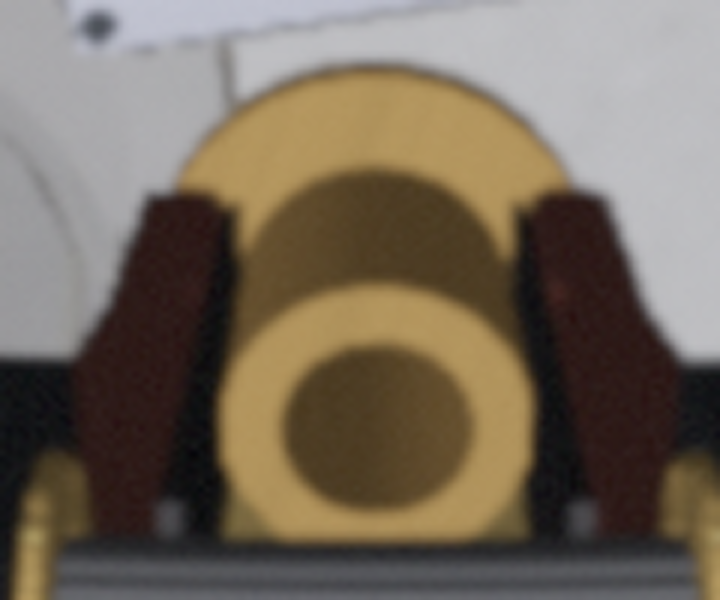

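Run:
```python
from h import *
s=ctrl.sense();tp=np.array(s['tool_pos']);print(tp)
h=wonz(313.9,143.8,.116,s);b=wonz(322.6,265.8,tp[2]+.0246,s)
print('bore',h,'bush top',b,'off', b-tp)
th=np.linspace(0,6.28,100)
q=(wproj(np.c_[h[0]+.016*np.cos(th),h[1]+.016*np.sin(th),th*0+.116],s)-[270,105]+.5)*7-.5;print(q.min(0),q.max(0))
for dx in(-.003,-.002,-.001,0,.001):
    c=[tp[0]+dx,tp[1]]
    z=tp[2]-.0054
    q=(wproj(np.c_[c[0]+.022*np.cos(th),c[1]+.022*np.sin(th),th*0+z],s)-[260,195]+.5)*6-.5;print(dx,q.min(0),q.max(0))
    z=tp[2]+.0246
    q=(wproj(np.c_[c[0]+.008*np.cos(th),c[1]+.008*np.sin(th),th*0+z],s)-[260,195]+.5)*6-.5;print(dx,q.min(0),q.max(0))
```

```text
[ 0.63943402 -0.03154447  0.23512146]
bore [ 0.59250375 -0.03274495  0.116     ] bush top [ 0.64094501 -0.03151672  0.25972146] off [1.51098820e-03 2.77506039e-05 2.46000000e-02]
[186.90976598 151.51884853] [434.03004978 396.60984328]
-0.003 [144.03001194  23.75031904] [598.16323487 446.15702507]
-0.003 [272.29429286 288.68356064] [468.74537577 464.8009072 ]
-0.002 [145.78760256  34.04691664] [599.10192517 454.77225166]
-0.002 [274.15291873 300.05775309] [470.12340956 475.18337714]
-0.001 [147.54314014  44.31296184] [600.03322001 463.34509599]
-0.001 [276.00490928 311.37237504] [471.49241885 485.50272287]
0 [149.29651786  54.54795493] [600.95713758 471.8754994 ]
0 [277.8501635  322.62704343] [472.85239635 495.75887278]
0.001 [151.04763048  64.75140689] [601.87369716 480.36341111]
0.001 [279.68858375 333.82139713] [474.20333717 505.95177186]
```

```bash
python3 -m pendant '[[[-2.5,0,0],0,255],[[-4.81,-0.12,-1],0,255],[[-4.81,-0.12,-3],0,255],[[-4.81,-0.12,-5],0,255],[[-4.81,-0.12,-7],0,255],[[-4.81,-0.12,-8.0],0,255],[[-4.81,-0.12,-8.0],0,255],[[-4.81,-0.12,-8.0],0,255]]'
python3 - <<'E'
from h import *
s=ctrl.sense();print(s['tool_pos'],s['orientation'],s['width'],s['wrist_force'],s['torque'])
im=eyes.camera('scene')[:,:,::-1];cv2.imwrite('pics/s5.png',cv2.resize(im[130:290,310:450],None,fx=4,fy=4,interpolation=cv2.INTER_CUBIC))
im=eyes.camera('wrist')[:,:,::-1];cv2.imwrite('pics/w5.png',cv2.resize(im[150:300,230:410],None,fx=4,fy=4,interpolation=cv2.INTER_CUBIC))
E
```

```text
time_s: 7.5
tool_pos: [0.5919, -0.0328, 0.1559]
orientation: [-3.141, 0.004, 3.01]
wrist_force: [-0.0, 1.1, -0.7]
width: 0.289
[ 0.59194416 -0.03280873  0.15590017] [-3.14088477  0.0044328   3.01029469] 0.2889427639947593 [-0.01635222  1.05583506 -0.74486165] [ 0.03969978  0.01597717 -0.04376308]
```

View pics/s5.png

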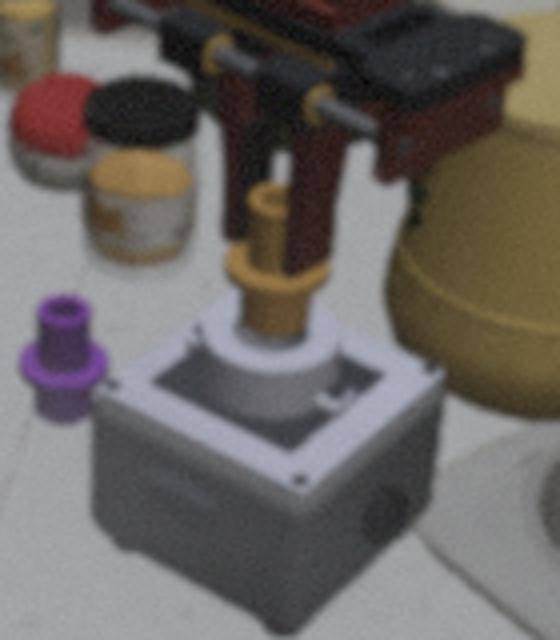

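View pics/w5.png

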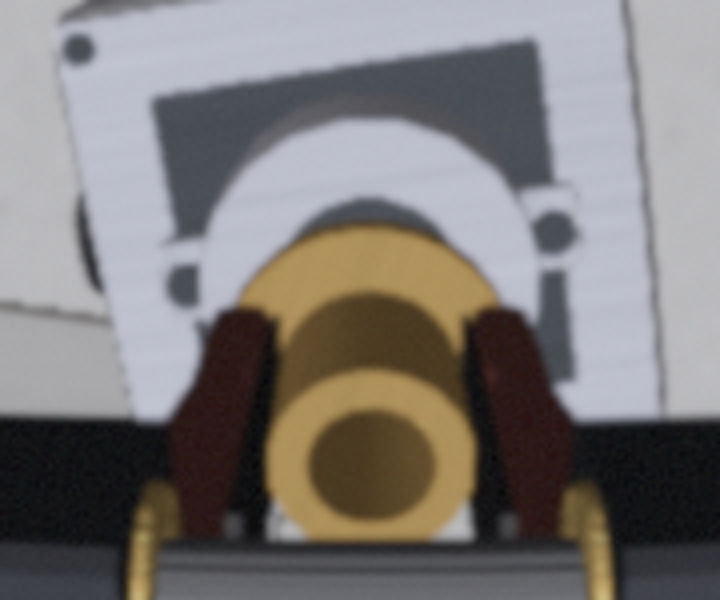

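Run:
```python
from h import *
s=ctrl.sense();s=dict(s,tool_pos=[0.59194416,-0.03280873,0.15590017],orientation=[-3.14088477,0.0044328,3.01029469]);tp=np.array(s['tool_pos'])
th=np.linspace(0,6.28,200)
def b(dx,dy,r,z):
    q=(wproj(np.c_[tp[0]+dx+r*np.cos(th),tp[1]+dy+r*np.sin(th),th*0+z],s)-[230,150]+.5)*4-.5
    return np.r_[q.min(0),q.max(0)].round(0)
for d in(-.002,-.001,0,.001,.002): print(d,'ring',b(d,0,.03,.116),'bore',b(d,0,.016,.116),'sh',b(d,0,.022,tp[2]-.0054),'hole',b(d,0,.008,tp[2]+.0246))
```

```text
-0.002 ring [194. 101. 542. 432.] bore [275. 184. 461. 360.] sh [217. 202. 519. 483.] hole [303. 380. 433. 497.]
-0.001 ring [195. 107. 543. 437.] bore [276. 189. 462. 366.] sh [218. 209. 520. 489.] hole [304. 388. 434. 504.]
0 ring [196. 113. 543. 442.] bore [277. 195. 463. 371.] sh [219. 216. 521. 494.] hole [305. 395. 435. 511.]
0.001 ring [197. 119. 544. 447.] bore [278. 201. 463. 376.] sh [220. 223. 521. 500.] hole [306. 403. 436. 517.]
0.002 ring [198. 125. 544. 452.] bore [279. 206. 464. 381.] sh [222. 230. 522. 506.] hole [308. 410. 437. 524.]
```

```bash
python3 -m pendant '[[[-0.05,0,-0.1],0,255],[[-0.05,0,-0.2],0,255],[[-0.05,0,-0.3],0,255],[[-0.05,0,-0.4],0,255],[[-0.05,0,-0.45],0,255],[[-0.05,0,-0.5],0,255],[[-0.05,0,-0.55],0,255],[[-0.05,0,-0.55],0,255]]'
python3 - <<'E'
from h import *
s=ctrl.sense();print(s['tool_pos'],s['orientation'],s['width'],s['wrist_force'],s['torque'])
E
```

```text
time_s: 8.6
tool_pos: [0.5914, -0.0328, 0.1504]
orientation: [-3.141, 0.005, 3.01]
wrist_force: [0.6, -0.6, -2.6]
width: 0.288
[ 0.59140337 -0.03276763  0.15043159] [-3.14090219  0.00457595  3.01035804] 0.2875260085665521 [ 0.60337046 -0.64907111 -2.59814642] [ 0.01799509 -0.01904916  0.02871708]
```

```bash
python3 -m pendant '[[[0,0,-0.05],0,255],[[0,0,-0.1],0,255],[[0,0,-0.15],0,255],[[0,0,-0.2],0,255],[[0,0,-0.25],0,255],[[0,0,-0.3],0,255],[[0,0,-0.3],0,255],[[0,0,-0.3],0,255]]'
python3 - <<'E'
from h import *
s=ctrl.sense();print(s['tool_pos'],s['orientation'],s['width'],s['wrist_force'],s['torque'])
E
```

```text
time_s: 9.6
tool_pos: [0.5914, -0.0328, 0.1475]
orientation: [-3.141, 0.005, 3.01]
wrist_force: [0.0, -0.6, -1.5]
width: 0.288
[ 0.59143745 -0.03277003  0.1474733 ] [-3.140901    0.00465951  3.01040459] 0.2877656528251213 [ 0.0044867  -0.57934059 -1.52862302] [ 0.06413671  0.00954758 -0.0478392 ]
```

```bash
python3 -m pendant '[[[0,0,-0.1],0,255],[[0,0,-0.2],0,255],[[0,0,-0.3],0,255],[[0,0,-0.4],0,255],[[0,0,-0.5],0,255],[[0,0,-0.6],0,255],[[0,0,-0.6],0,255],[[0,0,-0.6],0,255]]'
python3 - <<'E'
from h import *
s=ctrl.sense();print(s['tool_pos'],s['orientation'],s['width'],s['wrist_force'],s['torque'])
E
```

```text
time_s: 10.6
tool_pos: [0.5914, -0.0328, 0.1415]
orientation: [-3.141, 0.005, 3.01]
wrist_force: [0.3, 0.8, -1.3]
width: 0.285
[ 0.59139442 -0.03275452  0.14145335] [-3.14092469  0.00455482  3.01038678] 0.2853005738851657 [ 0.28329805  0.78933354 -1.26022133] [ 0.02495254 -0.00838674  0.01461345]
```

Foot is about 10 mm in; now the strips.

```bash
python3 -m pendant '[[[0,0,-0.05],0,255],[[0,0,-0.1],0,255],[[0,0,-0.15],0,255],[[0,0,-0.2],0,255],[[0,0,-0.25],0,255],[[0,0,-0.3],0,255],[[0,0,-0.35],0,255],[[0,0,-0.4],0,255]]'
python3 - <<'E'
from h import *
s=ctrl.sense();print(s['tool_pos'],s['orientation'],s['width'],s['wrist_force'],s['torque'])
E
```

```text
time_s: 11.6
tool_pos: [0.5914, -0.0327, 0.1376]
orientation: [-3.141, 0.005, 3.01]
wrist_force: [-2.1, 2.6, 3.3]
width: 0.287
[ 0.59138758 -0.03269502  0.13763997] [-3.14104827  0.00453937  3.01031926] 0.2873828304190981 [-2.1439402   2.64641325  3.33943142] [ 0.4542261   0.51803614 -0.00553761]
```

```bash
python3 -m pendant '[[[-0.03,0.03,-0.05],0,255],[[-0.03,0.03,-0.1],0,255],[[-0.03,0.03,-0.15],0,255],[[-0.03,0.03,-0.2],0,255],[[-0.03,0.03,-0.25],0,255],[[-0.03,0.03,-0.3],0,255],[[-0.03,0.03,-0.35],0,255],[[-0.03,0.03,-0.4],0,255]]'
python3 - <<'E'
from h import *
s=ctrl.sense();print(s['tool_pos'],s['orientation'],s['width'],s['wrist_force'],s['torque'])
E
```

```text
time_s: 12.6
tool_pos: [0.5915, -0.0325, 0.1345]
orientation: [-3.141, 0.006, 3.01]
wrist_force: [-4.1, 0.8, 8.2]
width: 0.287
[ 0.59149735 -0.03247141  0.13450665] [-3.1410164   0.00551924  3.01033231] 0.2872558947108877 [-4.05294491  0.83092659  8.24764547] [ 0.20505357  0.63665909 -0.01563872]
```

```bash
python3 -m pendant '[[[-0.04,0,-0.1],0,255],[[-0.04,0,-0.15],0,255],[[-0.04,0,-0.2],0,255],[[-0.04,0,-0.25],0,255],[[-0.04,0,-0.3],0,255],[[-0.04,0,-0.35],0,255],[[-0.04,0,-0.4],0,255],[[-0.04,0,-0.45],0,255]]'
python3 - <<'E'
from h import *
s=ctrl.sense();print(s['tool_pos'],s['orientation'],s['width'],s['wrist_force'],s['torque'])
E
```

```text
time_s: 13.6
tool_pos: [0.5914, -0.0325, 0.1308]
orientation: [-3.141, 0.006, 3.01]
wrist_force: [-3.5, 0.7, 8.5]
width: 0.288
[ 0.59144208 -0.03249943  0.13081963] [-3.14107008  0.00640117  3.01033381] 0.2883340728580287 [-3.46246703  0.68945455  8.50797689] [ 0.29829355  0.70822133 -0.0316996 ]
```

```bash
python3 -m pendant '[[[-0.02,0,-0.1],0,255],[[-0.02,0,-0.15],0,255],[[-0.02,0,-0.2],0,255],[[-0.02,0,-0.23],0,255],[[-0.02,0,-0.26],0,255],[[-0.02,0,-0.3],0,255],[[-0.02,0,-0.33],0,255],[[-0.02,0,-0.36],0,255]]'
python3 - <<'E'
from h import *
s=ctrl.sense();print(s['tool_pos'],s['orientation'],s['width'],s['wrist_force'],s['torque'])
E
```

```text
time_s: 14.6
tool_pos: [0.5914, -0.0325, 0.1279]
orientation: [-3.141, 0.007, 3.01]
wrist_force: [-4.3, 1.6, 8.7]
width: 0.287
[ 0.59143878 -0.03254312  0.1279376 ] [-3.14113383  0.00693245  3.0102471 ] 0.2866875957534713 [-4.25617721  1.60220645  8.74663412] [0.2458119  0.76038428 0.03404379]
```

```bash
python3 -m pendant '[[[0,0,-0.05],0,255],[[0,0,-0.08],0,255],[[0,0,-0.1],0,255],[[0,0,-0.12],0,255],[[0,0,-0.14],0,255],[[0,0,-0.16],0,255],[[0,0,-0.18],0,255],[[0,0,-0.2],0,255]]'
python3 - <<'E'
from h import *
s=ctrl.sense();print(s['tool_pos'],s['orientation'],s['width'],s['wrist_force'],s['torque'])
im=eyes.camera('scene')[:,:,::-1];cv2.imwrite('pics/s6.png',cv2.resize(im[130:290,310:450],None,fx=4,fy=4,interpolation=cv2.INTER_CUBIC))
E
```

```text
time_s: 15.6
tool_pos: [0.5916, -0.0326, 0.1273]
orientation: [-3.141, 0.007, 3.01]
wrist_force: [-6.8, 0.7, 15.3]
width: 0.286
[ 0.59158708 -0.03258086  0.12726665] [-3.14114     0.00741332  3.01026535] 0.28617511828473546 [-6.77760606  0.65961804 15.28143473] [0.38499899 1.31056213 0.03385802]
```

View pics/s6.png

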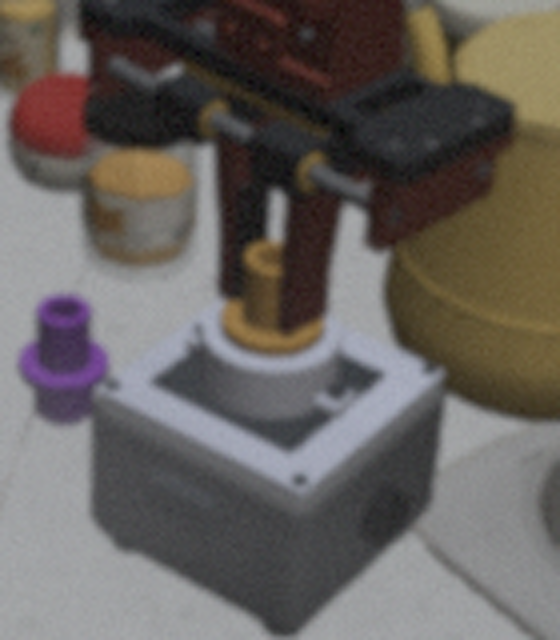

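```bash
python3 -m pendant '[[[0,0,-0.15],0,255],[[0,0,-0.15],0,255],[[0,0,-0.18],0,255],[[0,0,-0.18],0,255],[[0,0,-0.2],0,255],[[0,0,-0.2],0,255],[[0,0,-0.2],0,255],[[0,0,-0.2],0,255]]'
python3 - <<'E'
from h import *
s=ctrl.sense();print(s['tool_pos'],s['orientation'],s['width'],s['wrist_force'],s['torque'])
E
```

```text
time_s: 16.65
tool_pos: [0.5916, -0.0326, 0.1272]
orientation: [-3.141, 0.008, 3.01]
wrist_force: [-8.3, 2.3, 19.8]
width: 0.287
[ 0.59161369 -0.03260571  0.12718442] [-3.1412437   0.00784047  3.01014161] 0.28691284599787686 [-8.28093686  2.30032412 19.80639951] [0.47822061 1.55117756 0.01049355]
```

```bash
python3 -m pendant '[[[0,0,0.0],0,255],[[0,0,0],0,255],[[0,0,0.0],0,80],[[0,0,0],0,80],[[0,0,0],0,80],[[0,0,0],0,80],[[0,0,0.0],0,80],[[0,0,0],0,80]]'
python3 - <<'E'
from h import *
s=ctrl.sense();print(s['tool_pos'],s['orientation'],s['width'],s['wrist_force'])
E
python3 -m pendant '[[[0,0,1],0,80],[[0,0,3],0,80],[[0,0,5],0,80],[[0,0,8],0,80],[[2,0,11],0,80],[[5,0,11],0,80],[[5,0,11],0,80],[[5,0,11],0,80]]'
python3 - <<'E'
from h import *
s=ctrl.sense();print(s['tool_pos'],s['orientation'],s['width'],s['wrist_force'])
im=eyes.camera('scene')[:,:,::-1];cv2.imwrite('pics/s7.png',im);cv2.imwrite('pics/s7c.png',cv2.resize(im[170:290,320:430],None,fx=5,fy=5,interpolation=cv2.INTER_CUBIC))
im=eyes.camera('wrist')[:,:,::-1];cv2.imwrite('pics/w7.png',im)
E
```

```text
time_s: 17.65
tool_pos: [0.5917, -0.0326, 0.1272]
orientation: [-3.141, 0.008, 3.01]
wrist_force: [0.3, 0.1, 0.3]
width: 0.688
[ 0.59165008 -0.03258377  0.12719339] [-3.14123133  0.00791034  3.01017671] 0.6877405396477366 [0.33542724 0.13768359 0.30958081]
time_s: 18.65
tool_pos: [0.6405, -0.0326, 0.2368]
orientation: [-3.141, 0.006, 3.01]
wrist_force: [-0.1, -0.5, -0.2]
width: 0.687
[ 0.64048266 -0.03255397  0.23675102] [-3.14107667  0.00616091  3.01020119] 0.6871216593147552 [-0.0686292  -0.45202423 -0.18417738]
```

View pics/s7c.png

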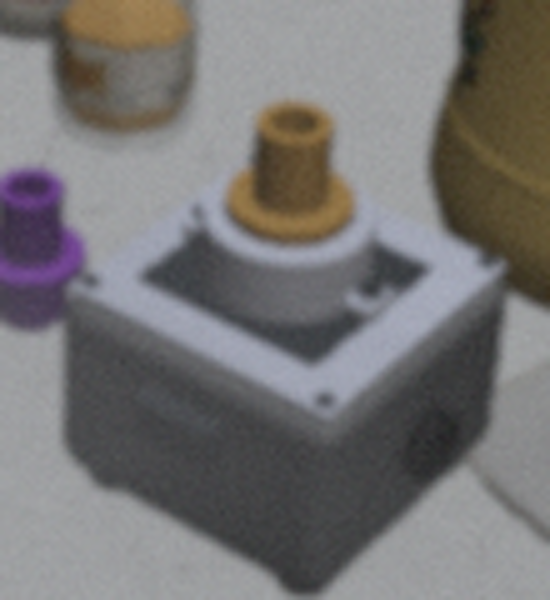

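View pics/w7.png

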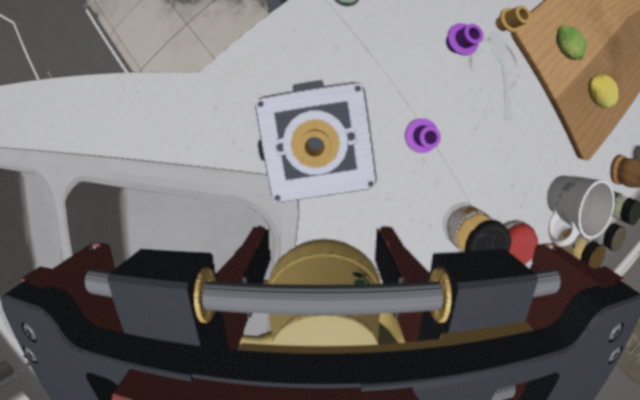

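View pics/s7.png

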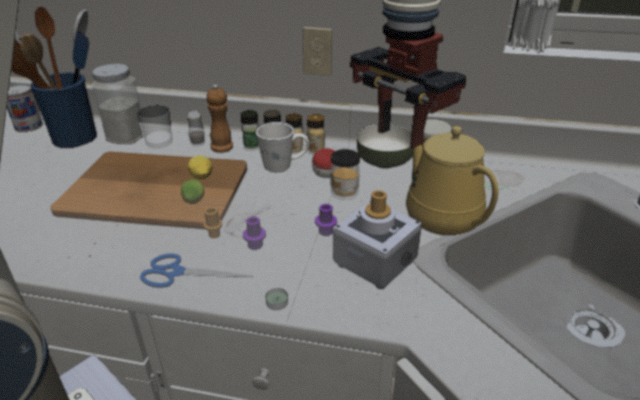

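```bash
python3 - <<'E'
from h import *
th=np.linspace(0,6.28,200)
c0=onz('scene',*(np.array([296.5,122.])+.5)/5-.5+np.array([320,170]),.152)
r0=None
def b(c,r,z):
    q=(proj('scene',np.c_[c[0]+r*np.cos(th),c[1]+r*np.sin(th),th*0+z])-[320,170]+.5)*5-.5
    return np.r_[q.min(0),q.max(0)].round(0)
for c in [(.5885,-.0363)]:
    print(c0,'ring',b(c,.03,.116))
    for g in(0,.002,.004):print(g,'sh low',b(c,.022,.116+g),'sh up',b(c,.022,.122+g),'boss',b(c,.013,.152+g))
E
python3 - <<'E'
import cv2
im=cv2.imread('pics/s7.png')[180:240,350:410]
cv2.imwrite('pics/s7d.png',cv2.resize(im,None,fx=10,fy=10,interpolation=cv2.INTER_CUBIC))
E
```

```text
[ 0.5895217  -0.03453124  0.152     ] ring [204. 164. 382. 267.]
0 sh low [227. 177. 358. 253.] sh up [228. 162. 360. 238.] boss [259. 104. 339. 147.]
0.002 sh low [228. 172. 359. 248.] sh up [228. 158. 360. 233.] boss [260.  99. 339. 142.]
0.004 sh low [228. 167. 359. 243.] sh up [229. 153. 361. 228.] boss [260.  94. 339. 137.]
```

View pics/s7d.png

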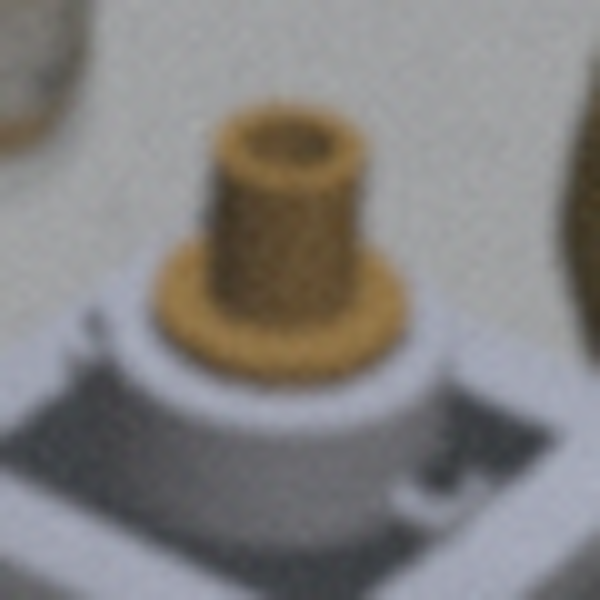

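Run:
```python
from h import *
im=cv2.imread('pics/s7.png')
for r in range(185,228): print(r, im[r,376:381].mean(0).round(0), end='; ' if r%3 else '\n')
th=np.linspace(0,6.28,400)
def col(r,z,c=(.5885,-.0363)):
    q=proj('scene',np.c_[c[0]+r*np.cos(th),c[1]+r*np.sin(th),th*0+z]);return q[:,1].min().round(1),q[:,1].max().round(1),q.mean(0).round(1)
print('\nring',col(.03,.116),'low',col(.022,.116),'up',col(.022,.122),'bossbase',col(.013,.122),'bosstop',col(.013,.152),'hole',col(.008,.152))
```

```text
185 [161. 160. 157.]; 186 [162. 160. 159.]
187 [162. 161. 159.]; 188 [160. 159. 159.]; 189 [147. 153. 157.]
190 [117. 133. 148.]; 191 [ 81. 111. 132.]; 192 [ 55.  86. 107.]
193 [49. 76. 95.]; 194 [49. 75. 94.]; 195 [50. 78. 97.]
196 [ 56.  91. 113.]; 197 [ 63. 103. 128.]; 198 [ 60.  97. 122.]
199 [ 51.  81. 101.]; 200 [48. 74. 93.]; 201 [47. 73. 92.]
202 [49. 74. 93.]; 203 [49. 76. 93.]; 204 [50. 75. 93.]
205 [49. 76. 94.]; 206 [50. 76. 94.]; 207 [50. 76. 95.]
208 [50. 76. 95.]; 209 [50. 76. 95.]; 210 [47. 73. 93.]
211 [50. 77. 97.]; 212 [ 55.  86. 108.]; 213 [ 64. 102. 127.]
214 [ 72. 115. 143.]; 215 [ 71. 114. 141.]; 216 [ 63. 101. 126.]
217 [ 63.  89. 109.]; 218 [ 88.  98. 111.]; 219 [134. 130. 133.]
220 [169. 157. 155.]; 221 [176. 163. 159.]; 222 [159. 148. 145.]
223 [133. 125. 123.]; 224 [113. 108. 108.]; 225 [109. 104. 104.]
226 [110. 105. 106.]; 227 [112. 107. 107.]; 
ring (np.float64(202.3), np.float64(223.0), array([378.2, 212.5])) low (np.float64(204.9), np.float64(220.1), array([378.2, 212.4])) up (np.float64(202.1), np.float64(217.2), array([378.4, 209.6])) bossbase (np.float64(205.1), np.float64(214.0), array([378.4, 209.5])) bosstop (np.float64(190.3), np.float64(199.1), array([379.4, 194.7])) hole (np.float64(192.0), np.float64(197.4), array([379.4, 194.7]))
```

```bash
python3 -m pendant '[[[-2.5,0,0],0,255],[[-4.8,0,-1],0,255],[[-4.8,0,-3],0,255],[[-4.8,0,-5],0,255],[[-4.8,0,-6.5],0,255],[[-4.8,0,-7.5],0,255],[[-4.8,0,-7.8],0,255],[[-4.8,0,-7.8],0,255]]' 10; python3 -m pendant '[[[0,0,-0.1],0,255],[[0,0,-0.2],0,255],[[0,0,-0.3],0,255],[[0,0,-0.4],0,255],[[0,0,-0.5],0,255],[[0,0,-0.5],0,255],[[0,0,-0.5],0,255],[[0,0,-0.5],0,255]]'
```

```text
time_s: 19.75
tool_pos: [0.5926, -0.0326, 0.1589]
orientation: [-3.141, 0.006, 3.01]
wrist_force: [0.2, 0.1, 0.2]
width: 0.006
time_s: 20.75
tool_pos: [0.5926, -0.0326, 0.1539]
orientation: [-3.141, 0.007, 3.01]
wrist_force: [-0.2, -0.4, 1.0]
width: 0.004
```

No contact at 153.9 mm, so the top is no higher than that (152 expected when seated). A little further.

```bash
python3 -m pendant '[[[0,0,-0.05],0,255],[[0,0,-0.1],0,255],[[0,0,-0.15],0,255],[[0,0,-0.2],0,255],[[0,0,-0.25],0,255],[[0,0,-0.28],0,255],[[0,0,-0.3],0,255],[[0,0,-0.3],0,255]]'
```

```text
time_s: 21.75
tool_pos: [0.593, -0.0328, 0.1523]
orientation: [-3.141, 0.008, 3.01]
wrist_force: [-3.0, -0.5, 11.7]
width: 0.005
```

```bash
python3 -m pendant '[[[0,0,0.5],0,255],[[0,0,2],0,255],[[0,0,4],0,255],[[0,0,6],0,255],[[0,0,9],0,255],[[0,0,9],0,255],[[0,0,9],0,255],[[0,0,9],0,255]]'
python3 - <<'E'
from h import *
im=eyes.camera('scene')[:,:,::-1];cv2.imwrite('pics/s8.png',im)
s=ctrl.sense();print(s['tool_pos'],np.abs(s['joint_vel']).max(),s['wrist_force'])
E
```

```text
time_s: 22.75
tool_pos: [0.5923, -0.0327, 0.2412]
orientation: [-3.141, 0.006, 3.01]
wrist_force: [0.6, 0.1, 0.3]
width: 0.003
[ 0.59233951 -0.03267273  0.24122499] 0.003613316810377882 [-0.48233748 -0.38069937 -0.47227054]
```

View pics/s8.png

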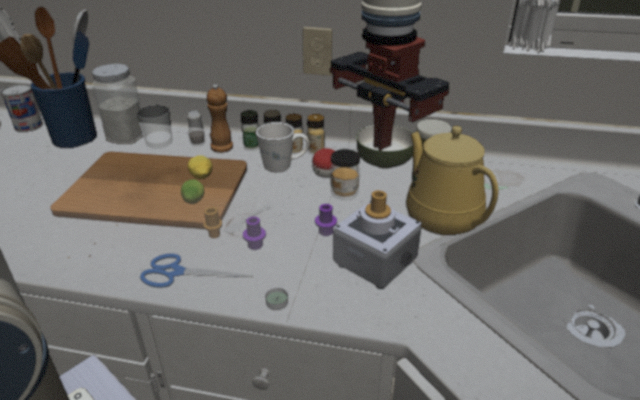

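The bush stays seated at (378,205), upright. The slim bush (212,222) and the jar (345,172) are where they were, and the gripper is clear.

```bash
python3 -c "
from rig import sign_off
print(sign_off())"
```

```text
the job is handed in; nothing more can be done
None
```

The wide brass bush is pressed into the housing, shoulder down on the rim, and released. I handed the job in at about 23 s on the robot's clock.

**What I did:** I picked the wide bush by its larger shoulder in the top view, about 18 px against 15 px for the slim one. I took it by the boss, centred it over the bore with the wrist camera, and lowered it in. It entered without a search. The strips took about 8–9 N to push through. The force then rose to 15 N at the height where the shoulder should meet the rim, and pressing to 20 N moved it no further. I let go there.

**Last checks:**
- **Seating:** I touched the top of the boss lightly with the closed fingers, at about 12 N. Contact was at 152.3 mm, and 152.0 mm is fully seated.
- **Surroundings:** The last scene picture shows the bush upright, the slim bush and honey jar where they were, and the gripper clear.
- **What disagreed:** The scene camera's reading of the shoulder edge was about 1.4 px too high, which would mean a gap of up to 3 mm. The boss top in the same picture, the touch and the force rise all say it is seated, so I put that down to image blur. Early on, the cameras also differed by 4–5 mm on where the bush stood; close wrist views settled that.

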